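# Fit a guide bush in an upturned router

## Robot

A 7-joint arm with a two-finger parallel gripper is mounted at the origin on the work surface. World frame = base frame: x ahead of the robot, y to its left, z up, the work surface at z = 0. Lengths are in mm, angles in degrees, forces in N, time in s.
With the tool pointing down it reaches from about 425 to 950 mm from the base axis. Payload 4.7 kg.
Tool frame: the origin (TCP) lies midway between the tips of the shut fingers; the grasp point (between the pads) lies 19 mm behind it (pinch_z is the distance from the TCP to the grasp point, in mm); x points along the fingers, y is the direction in which the jaws open and shut, and the axes are right-handed (so a half turn about x gives the same grasp; the last joint's range is limited). The gripper opens to 87 mm and grips with 3 to 60 N. Pads are 19 mm wide; open, the fingers measure 117 mm over their backs; the gripper's body (75 mm by 190 mm) begins 51 mm behind the grasp point.
Start: joints at [-68.635, 26.849, -2.785, 87.806, 1.381, 65.374, -4.715], TCP at [263.938, 621.278, 222.573] pointing down, gripper open.
Joint ranges: [-148.3, 148.3], [-19.14, 114.17], [-79.39, 73.82], [5.75, 140.21], [-59.74, 239.74], [12.07, 113.84], [-152.46, 152.46]. Speed limits (degrees/s): [147.25, 147.25, 180, 180, 180, 180, 180].

## Interface

Orientations are given as [roll, pitch, yaw] about the fixed x, y, z axes, in that order (R = Rz(yaw) Ry(pitch) Rx(roll)).
In Python, from rig import observe, camera, sign_off, pinch_z gives the robot as it stands. The module is installed in compiled form; this text tells all that it offers.
- The arm moves only by the tool move_arm, never from a script. Its argument "rows" is one flat list of numbers, 4 for each row, row after row: the shift along the tool's x, y, z in cm, then the turn about the tool's x in degrees. A call has 1 to 20 rows; each row shifts and turns the commanded pose from where the row before left it, along the tool's axes as they then stand; what a row does not reach is not made up. A row lasts 1/8 s, in which the tool goes at most 62.5 mm and 10.7 degrees, less where a joint would pass 70% of its speed; a pose out of reach is approached as far as the arm can. A call with a gripper value outside its range is refused whole. "gripper" is the finger opening in cm, from 0 to 8.7, set as the call begins (left out, the last holds). The fingers move at their own pace and stop on an object; the grip force is fixed at half the most. Time passes only in rows, so rows that do not move let the fingers close. It gives the time, the measured TCP pose, the force and the opening at its end, in the units of the state.
- observe(): the state, without advancing time (a new reading comes with each control period).
- camera(name): name is "scene" or "top" or "wrist"; returns a dict with "pixels" (420x560x3 uint8, red, green, blue), "camera_matrix" (3x3 intrinsics, pixels), "pose" (4x4, takes a point from camera to world coordinates); the wrist camera has in their place "mount" (4x4, takes a point from camera to tool coordinates, whose origin is the TCP and whose axes are the tool frame's). Camera axes: x right, y down, z forward; pixel columns grow to the right and rows downward; lengths in mm; the calibration is good to about 2 mm. The wrist camera is an equidistant fisheye: a pixel r from the principal point sees the ray r / f radians off the axis. A picture is of the moment at which its call begins: read the wrist's pose just before it. There is no depth.
- sign_off(): hands the job in, once; it reports no verdict.
The state is a dict: "time": time; "joints": joint angles; "joint_vel": joint speeds; "tau": joint torques, N m; "eef_pos": TCP position; "tool_rot": TCP orientation; "force": force on the tool from outside, world axes, zero at the start; "moment": the same for the moment, N m; "finger_gap": opening from 0.0 (shut) to 1.0 (fully open).
Only numpy, scipy, OpenCV 4.12 (cv2) and the standard library are available. Lean on these libraries where they do the work, as an engineer would, in place of code of your own. Each camera call takes 0.05 s, during which the arm holds its last target.

## Task

The router stands upside down in its cradle so that a guide bush can be fitted. Lift the top bush off the nested pile on the storage board, put it skirt-down in the throat of the router's base and turn its knurled collar until the hidden keyway drops over the locating pin. Then press it fully home against the spring washer, collar flat on the base, and finish while still holding it pressed there so that I can do up the clamp screw; leave the other bushes and everything else on the bench where they are.

Things in the scene. Friction and masses are not known exactly. Their poses are not given: they have to be found in the camera images.
- bush_top: brass bush to fit, top of three alike, 0.2 kg. Origin: centre of the skirt's underside, z up its axis. Skirt 34 mm diameter (24 inside), 14 tall; then the knurled collar, 48 mm diameter, 14 to 32 mm above the origin; then a barrel, 20 mm diameter, to 40 mm. Three keyways 11 mm wide, 120 degrees apart, run up the skirt, hidden under the collar and unmarked. Grip the collar at any yaw.
- bush_mid: the second bush of the pile, same shape and origin, 32 mm below the top one. Its barrel stands 8 mm up into the top bush's skirt with 2 mm of play all round, so the top bush lifts straight up before it moves sideways. The collars in the pile are 14 mm apart. Stays where it is
- bush_low: the lowest bush of the pile, same shape and origin, seated over a short spigot on the board. Stays where it is
- router: router standing upside down in a plywood cradle (170 mm square), fixed; origin on the bench under its axis, z up. Black base disc 150 mm in diameter, level, its flat face 200 mm above the origin and clear of anything upstanding; two wooden knobs below it, to 118 mm from the axis along its y
- seat (a point): centre of the throat in the router's base, on its flat face, z up. Throat 37 mm in diameter, mouth bevelled to 42, 1.5 mm of play round the skirt. One radial pin in its wall, 5 mm thick, reaches in to 14 mm from the axis, its top 5 mm below the face; its angle is not told and varies. Off the keyway the skirt rests on the pin, its origin 5 mm below this point; home is 14 mm below, collar on the face
- washer (a joint): spring washer in the throat: how far it is pressed down, m. 0 free, its top then 11 mm below the face; 0.003 with the bush home. It pushes up with about 5 N when first met and 9 N at home; let go, the bush springs back up 3 mm. To find the keyway turn the collar under 3 to 10 N of push, at most a third of a turn either way; within about 6 degrees of true it passes the pin and the bush drops
- board: wooden storage board, 165 x 100 x 22 mm, fixed; origin under the pile's axis, on the bench; a few router cutters up to 70 mm high stand in it, 60 to 110 mm from the origin towards its x
- glue: yellow glue bottle, 58 mm in diameter, 165 mm high, origin at its foot. Leave alone
- box_part: half-made wooden box, 160 x 240 x 55 mm, origin under its centre. Leave alone
- square: flat steel square, arms 200 and 130 mm, 4 mm thick, lying on the bench; origin at its corner. Leave alone
- awl: bradawl, 150 mm long, lying along its x; origin near its middle, on the bench. Leave alone
- scissors: scissors with blue handles, 190 mm long, 10 mm thick, lying flat along its x; origin at the pivot. Leave alone
- sander_block: cork sanding block, 110 x 60 x 33 mm, origin under its centre. Leave alone
Mind the look-alikes: they are no part of the job. What is shaped like the bush_top but blue or white is not meant.

How it is judged:
By the outcome, as a careful person would: the job done as asked, in the order asked, and still so for the second after the job is handed in, while the arm keeps its last pose, push and grip.
It also fails if it takes over 58 s, if anything falls off the work surface, if the arm or the gripper's body presses on something with over 40 N, if the wrist force passes 120 N, or if a joint passes its speed limit or range.

## Working session

There is one attempt and no reset: what is moved stays moved. The work goes in short steps, Python scripts to look and compute and a tool call to move; the robot and the scene stay as the last step left them, time stands still between calls to the robot, and variables do not carry over. Pictures are saved under pics/ and viewed, and the job is handed in when it is done.

Besides the shell and the picture viewer there is one more tool, called after "Call:" by a JSON object that holds its "api" and its "payload", one argument or row to a line. move_arm: Moves the arm, as the interface text tells. Its arguments: {"type":"object","properties":{"rows":{"type":"array"},"gripper":{"type":"number"}},"required":["rows"]}

```bash
mkdir -p pics; python3 - <<'E'
from rig import observe,camera,pinch_z
import cv2,numpy as np
print(observe(),pinch_z)
for n in("scene","top"):
    c=camera(n);cv2.imwrite(f"pics/{n}0.png",c["pixels"][:,:,::-1]);np.savez(f"{n}0.npz",**c)
    print(n,c["camera_matrix"],c["pose"])
s=observe();c=camera("wrist");cv2.imwrite("pics/wrist0.png",c["pixels"][:,:,::-1]);np.savez("wrist0.npz",**c,pos=s["eef_pos"],rot=s["tool_rot"])
print(c["camera_matrix"],c["mount"])
E
```

```text
{'time': 0.0, 'joints': array([-68.63394346,  26.89717621,  -2.78479863,  87.87298843,
         1.38096651,  65.37309423,  -4.71357452]), 'joint_vel': array([-0.04023176,  0.00174673, -0.01867664,  0.01217605, -0.0610432 ,
       -0.02260734, -0.01151506]), 'tau': array([ 7.84740405e-04, -5.07968974e+01, -8.03703815e-02, -2.36154091e+01,
       -6.14134013e-02,  3.78959393e-02,  1.85665908e-04]), 'eef_pos': array([263.73776324, 620.70803331, 221.50640366]), 'tool_rot': array([ -87.99948343,   89.89030187, -111.01721811]), 'force': array([ 0.328377  , -0.89029208,  0.54051635]), 'moment': array([ 0.02906018,  0.02435303, -0.02085732]), 'finger_gap': 1.0030128274217052} 18.700000000000003
scene [[465.22847202   0.         274.37668236]
 [  0.         465.22847202 205.73408112]
 [  0.           0.           1.        ]] [[ 8.55290867e-01  3.67681449e-01 -3.65086135e-01  1.12666684e+03]
 [ 5.18144791e-01 -6.09463572e-01  6.00066771e-01 -9.02004084e+02]
 [-1.87328046e-03 -7.02399108e-01 -7.11780854e-01  1.24830969e+03]
 [ 0.00000000e+00  0.00000000e+00  0.00000000e+00  1.00000000e+00]]
top [[533.5970995    0.         270.66413895]
 [  0.         533.5970995  210.21530849]
 [  0.           0.           1.        ]] [[ 9.57059412e-03 -9.95125121e-01  9.81549677e-02  4.30403781e+02]
 [-9.99769153e-01 -1.14109477e-02 -1.82052524e-02  1.46920392e+01]
 [ 1.92365452e-02 -9.79580739e-02 -9.95004609e-01  1.62465118e+03]
 [ 0.00000000e+00  0.00000000e+00  0.00000000e+00  1.00000000e+00]]
[[325.1922621    0.         271.35743408]
 [  0.         325.1922621  213.62123968]
 [  0.           0.           1.        ]] [[-2.49177188e-04 -2.97877430e-01  9.54604093e-01 -1.63072698e+02]
 [ 9.99999898e-01 -4.34758400e-04  1.25363434e-04  5.70107245e-01]
 [ 3.77679211e-04  9.54604027e-01  2.97877508e-01 -8.34957401e+01]
 [ 0.00000000e+00  0.00000000e+00  0.00000000e+00  1.00000000e+00]]
```

View pics/scene0.png

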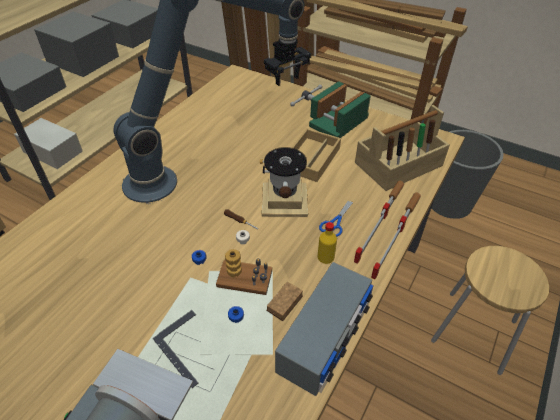

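View pics/top0.png

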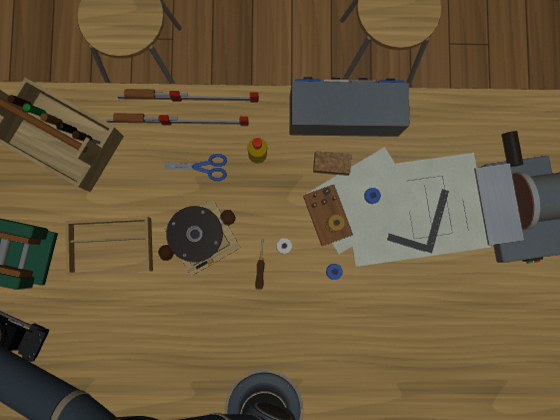

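View pics/wrist0.png

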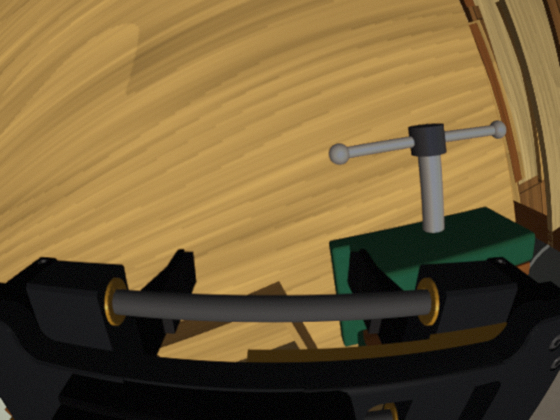

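```bash
python3 - <<'E'
import cv2,numpy as np
t=cv2.imread("pics/top0.png");s=cv2.imread("pics/scene0.png")
a=cv2.resize(t[190:280,150:240],(560,560),interpolation=cv2.INTER_CUBIC)
b=cv2.resize(t[180:250,300:370],(560,560),interpolation=cv2.INTER_CUBIC)
cv2.imwrite("pics/crops_top.png",cv2.resize(np.hstack([a,b]),(800,400)))
a=cv2.resize(s[140:220,250:330],(560,560),interpolation=cv2.INTER_CUBIC)
b=cv2.resize(s[235:305,205:275],(560,560),interpolation=cv2.INTER_CUBIC)
cv2.imwrite("pics/crops_scene.png",cv2.resize(np.hstack([a,b]),(800,400)))
E
```

```text
(no output)
```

View pics/crops_top.png

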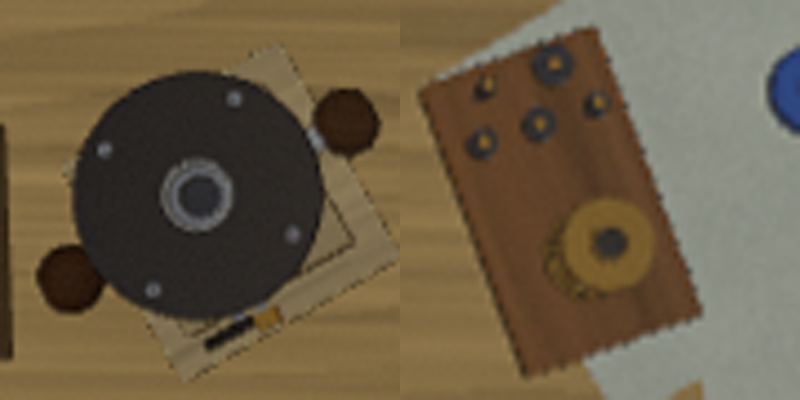

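View pics/crops_scene.png

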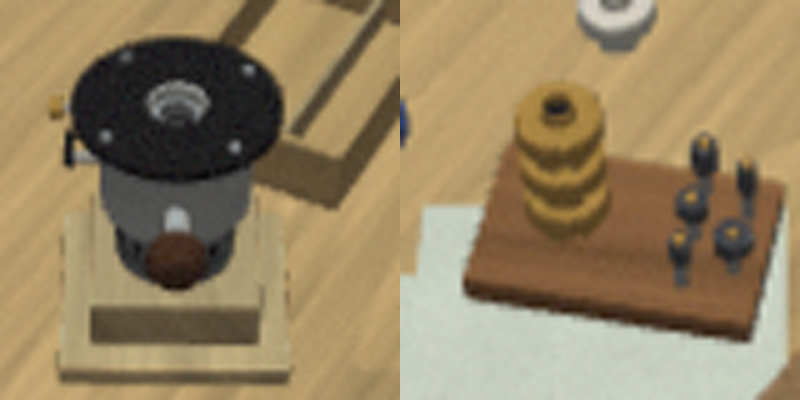

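```bash
cat > h.py <<'E'
import numpy as np,cv2
from scipy.spatial.transform import Rotation as R
def ray(c,uv):
    K=c["camera_matrix"];P=c["pose"]
    d=P[:3,:3]@np.array([(uv[0]-K[0,2])/K[0,0],(uv[1]-K[1,2])/K[1,1],1.]);return P[:3,3],d/np.linalg.norm(d)
def plane(c,uv,z):
    o,d=ray(c,uv);return o+d*(z-o[2])/d[2]
def wray(c,pos,rot,uv):
    K=c["camera_matrix"];x=np.array([uv[0]-K[0,2],uv[1]-K[1,2]]);r=np.hypot(*x);th=r/K[0,0]
    d=np.array([*(x/max(r,1e-9)*np.sin(th)),np.cos(th)])
    Rt=R.from_euler('xyz',rot,degrees=True).as_matrix();M=c["mount"]
    return pos+Rt@M[:3,3],Rt@M[:3,:3]@d
def wplane(c,pos,rot,uv,z):
    o,d=wray(c,pos,rot,uv);return o+d*(z-o[2])/d[2]
def wproj(c,pos,rot,p):
    Rt=R.from_euler('xyz',rot,degrees=True).as_matrix();M=c["mount"]
    q=M[:3,:3].T@(Rt.T@(np.asarray(p)-pos)-M[:3,3]);K=c["camera_matrix"]
    th=np.arctan2(np.hypot(q[0],q[1]),q[2]);e=q[:2]/np.hypot(q[0],q[1])
    return K[0,0]*th*e+K[:2,2]
E
python3 - <<'E'
from h import *
t=dict(np.load("top0.npz"));s=dict(np.load("scene0.npz"))
def comp(c,roi,f,name):
    im=c["pixels"];hsv=cv2.cvtColor(im,cv2.COLOR_RGB2HSV);g=hsv[...,2]
    m=f(im.astype(int),hsv).astype(np.uint8);k=np.zeros_like(m);x0,y0,x1,y1=roi;k[y0:y1,x0:x1]=1;m*=k
    cs,_=cv2.findContours(m,cv2.RETR_EXTERNAL,cv2.CHAIN_APPROX_NONE);cc=max(cs,key=cv2.contourArea)
    print(name,cv2.contourArea(cc),cv2.boundingRect(cc));return cc
def circ(c,cc,z):
    p=np.array([plane(c,q,z)[:2] for q in cc[:,0]]);A=np.c_[2*p,np.ones(len(p))]
    x=np.linalg.lstsq(A,(p**2).sum(1),rcond=None)[0];r=np.sqrt(x[2]+x[0]**2+x[1]**2)
    return x[:2],r
dark=lambda im,h:h[...,2]<75
gold=lambda im,h:(h[...,0]>15)&(h[...,0]<30)&(h[...,1]>140)&(h[...,2]>95)
for n,c,roi in(("top",t,(160,200,226,266)),("scene",s,(262,145,308,178))):
    cc=comp(c,roi,dark,n+" disc");cc=cv2.convexHull(cc);print(circ(c,cc,200))
for n,c,roi in(("top",t,(320,205,352,240)),("scene",s,(222,245,246,262))):
    im=c["pixels"];hsv=cv2.cvtColor(im,cv2.COLOR_RGB2HSV);print(hsv[(222 if n=="top" else 256),320 if n=="top" else 224:350 if n=="top" else 244:2])
    cc=comp(c,roi,gold,n+" gold");print(circ(c,cv2.convexHull(cc),118))
print("by eye top: pile",plane(t,(300+(609-400)*70/400,180+242*70/400),118), "hole",plane(t,(300+210*70/400,180+242*70/400),126),"throat",plane(t,(150+197*90/400,190+194*90/400),200))
print("by eye scene: pile",plane(s,(205+159*70/400,235+108*70/400),126),"throat",plane(s,(250+178*80/400,140+103*80/400),200))
# board edge dir
a=plane(t,(300+20*.175,180+90*.175),22);b=plane(t,(300+130*.175,180+378*.175),22);print("board",a,b)
print("router knobs",plane(t,(150+347*.225,190+122*.225),130),plane(t,(150+70*.225,190+278*.225),130))
E
```

```text
top disc 2580.5 (160, 206, 63, 60)
(array([494.86804132, 200.2028468 ]), np.float64(83.2310931812819))
scene disc 953.5 (263, 148, 43, 30)
(array([507.57291115, 183.76654665]), np.float64(78.86692970303842))
[[ 14 148  95]
 [ 14 146  96]
 [ 14 149  96]
 [ 18 149  65]
 [ 18 165  93]
 [ 19 162 121]
 [ 19 163 122]
 [ 15  78  59]
 [ 17  44  52]
 [  0  11  47]
 [ 19 160 113]
 [ 19 159 117]
 [ 18 149 108]
 [ 14 138  94]
 [ 17  71  93]]
top gold 189.5 (328, 214, 17, 17)
(array([ 546.50882862, -198.70606817]), np.float64(23.532896006941083))
[[ 19 108 182]
 [ 20 152 168]
 [ 20 153 165]
 [ 19 161 106]
 [ 18 150  97]
 [ 18 159 111]
 [ 20 151 167]
 [ 20 151 166]
 [ 19 126 140]
 [ 19 107 188]]
scene gold 126.5 (225, 250, 16, 12)
(array([ 551.42478259, -203.16914947]), np.float64(26.5112625114575))
by eye top: pile [ 546.57157796 -200.29502575  118.        ] hole [ 545.96021255 -199.64877808  126.        ] throat [505.8710559  191.44888434 200.        ]
by eye scene: pile [ 549.42531739 -199.87195715  126.        ] throat [507.59330423 191.92433758 200.        ]
board [ 633.686317   -113.72263878   22.        ] [ 481.82018899 -172.17083756   22.        ]
router knobs [556.07119388 106.71476263 130.        ] [456.12496043 278.20574414 130.        ]
```

```bash
cat > rel.py <<'E'
import sys;from h import *;from rig import observe
s=observe();Rt=R.from_euler('xyz',s["tool_rot"],degrees=True).as_matrix()
print("t",round(s["time"],2),"pos",s["eef_pos"].round(1),"j",s["joints"].round(1),"gap",round(s["finger_gap"]*87,1),"F",s["force"].round(1))
print("x",Rt[:,0].round(4),"y",Rt[:,1].round(3),"z",Rt[:,2].round(3))
if len(sys.argv)>3: print("cm in tool:",(Rt.T@(np.array(list(map(float,sys.argv[1:4])))-s["eef_pos"])/10).round(3))
E
python3 rel.py 547 -200 180
```

```text
t 0.15 pos [263.7 620.8 221.7] j [-68.6  26.9  -2.8  87.9   1.4  65.4  -4.7] gap 87.1 F [0.9 0.2 0.5]
x [-5.0e-04 -1.4e-03 -1.0e+00] y [ 0.391  0.92  -0.002] z [ 0.92  -0.391  0.   ]
cm in tool: [  4.274 -64.469  58.164]
```

Call:
{"api": "move_arm", "payload": {
  "rows": [-4, 0, 0, 0, -4, 0, 0, 0, 0, -3.58, 3.23, 0, 0, -3.58, 3.23, 0, 0, -3.58, 3.23, 0, 0, -3.58, 3.23, 0, 0, -3.58, 3.23, 0, 0, -3.58, 3.23, 0, 0, -3.58, 3.23, 0, 0, -3.58, 3.23, 0, 0, -3.58, 3.23, 0, 0, -3.58, 3.23, 0, 0, -3.58, 3.23, 0, 0, -3.58, 3.23, 0, 0, -3.58, 3.23, 0, 0, -3.58, 3.23, 0, 0, -3.58, 3.23, 0, 0, -3.58, 3.23, 0, 0, -3.58, 3.23, 0, 0, -3.58, 3.23, 0],
  "gripper": 8.7
}}

```text
time: 2.65
eef_pos: [547.3, -200.3, 302.3]
tool_rot: [128.8, 90.0, 105.9]
force: [0.6, -0.1, -0.2]
finger_gap: 0.996
```

```bash
cat > w.py <<'E'
import sys;from h import *;from rig import observe,camera
n=sys.argv[1];s=observe();c=camera("wrist");cv2.imwrite(f"pics/{n}.png",c["pixels"][:,:,::-1]);np.savez(f"{n}.npz",**c,pos=s["eef_pos"],rot=s["tool_rot"])
E
python3 rel.py 547 -200 180; python3 w.py w1;python3 rel.py
```

```text
t 2.65 pos [ 547.3 -200.3  302.3] j [-9.7 15.9 32.6 96.2 -9.  70.5 92. ] gap 86.6 F [ 0.6 -0.1 -0.2]
x [-1.e-04  5.e-04 -1.e+00] y [0.391 0.921 0.   ] z [ 0.921 -0.391 -0.   ]
cm in tool: [12.232  0.013 -0.042]
t 2.7 pos [ 547.6 -207.9  302.4] j [-9.4 16.2 33.  96.  -8.9 70.4 92.1] gap 87.1 F [ 1.4 -4.5  2. ]
x [ 0.0011 -0.0067 -1.    ] y [ 0.398  0.917 -0.006] z [ 0.917 -0.398  0.004]
```

View pics/w1.png

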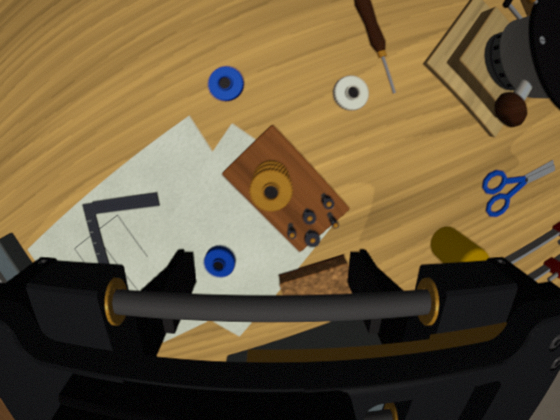

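Call:
{"api": "move_arm", "payload": {
  "rows": [3, 0, 0, 0, 3, 0, 0, 0, 3, 0, 0, 0, 2, 0, 0, 0, 0, 0, 0, 0, 0, 0, 0, 0, 0, 0, 0, 0, 0, 0, 0, 0]
}}

```text
time: 3.7
eef_pos: [547.4, -199.3, 193.3]
tool_rot: [20.5, 89.9, -2.6]
force: [-0.1, 0.3, 0.0]
finger_gap: 1.001
```

```bash
python3 rel.py 547 -200 180; python3 w.py w2;python3 rel.py; python3 - <<'E'
from h import *
c=dict(np.load("w1.npz"));print(wplane(c,c["pos"],c["rot"],(270.5,191),126))
E
```

```text
t 3.7 pos [ 547.4 -199.3  193.3] j [ -7.9  21.4  30.9 104.2 -12.8  57.8  95.1] gap 87.1 F [-0.1  0.3  0. ]
x [ 1.4e-03 -1.0e-04 -1.0e+00] y [0.391 0.92  0.001] z [ 0.92  -0.391  0.001]
cm in tool: [ 1.33  -0.085 -0.011]
t 3.75 pos [ 547.3 -199.2  193.1] j [ -7.9  21.4  30.9 104.2 -12.8  57.8  95.1] gap 86.8 F [ 0.7 -0.1  0.5]
x [ 0.0011 -0.     -1.    ] y [0.391 0.92  0.   ] z [ 0.92  -0.391  0.001]
[ 544.461156   -199.35693728  126.        ]
```

View pics/w2.png

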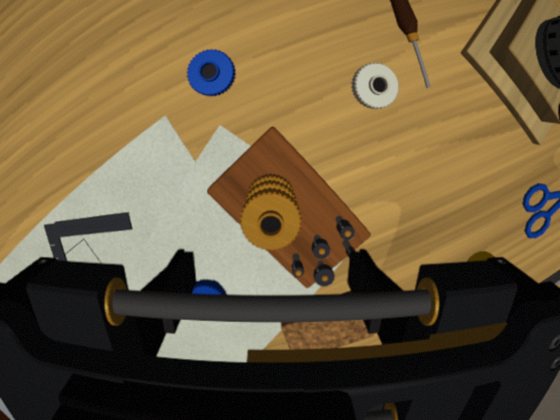

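```bash
python3 - <<'E'
from h import *
c=dict(np.load("w2.npz"));im=c["pixels"];g=im.max(2)
m=np.zeros(g.shape,np.uint8);m[208:242,255:288]=(g[208:242,255:288]<70)
n,l,st,ce=cv2.connectedComponentsWithStats(m);i=1+np.argmax(st[1:,4]);print(st[i],ce[i],wplane(c,c["pos"],c["rot"],ce[i],126))
for u in((242,220),(300,220),(271,250)):print(wplane(c,c["pos"],c["rot"],u,118))
E
python3 -c "
import cv2;a=cv2.imread('pics/w2.png');cv2.imwrite('pics/w2c.png',cv2.resize(a[160:270,220:330],(660,600),interpolation=2))"
```

```text
[261 216  20  19 292] [270.31164384 224.98630137] [ 544.98314391 -198.3893676   126.        ]
[ 535.2335856  -218.10027886  118.        ]
[ 552.82998502 -176.75176749  118.        ]
[ 567.30203781 -207.33208285  118.        ]
```

View pics/w2c.png

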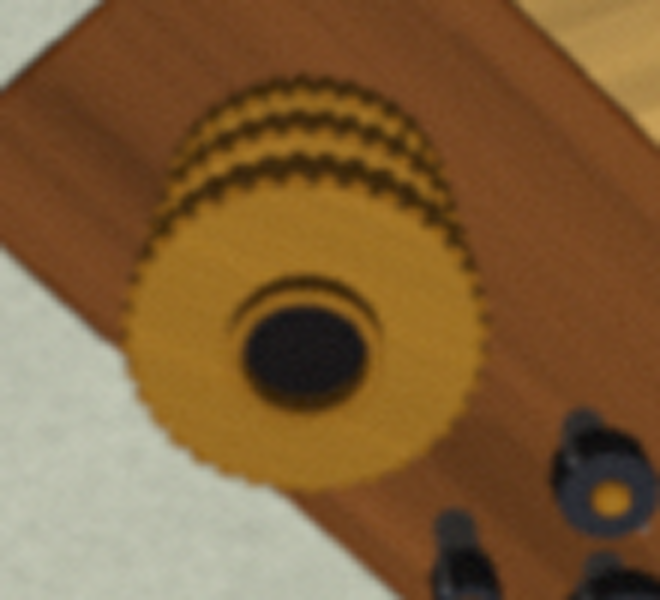

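Call:
{"api": "move_arm", "payload": {
  "rows": [2.5, -0.04, -0.1, 0, 2.5, 0, 0, 0, 2, 0, 0, 0, 1.2, 0, 0, 0, 0.7, 0, 0, 0, 0, 0, 0, 0, 0, 0, 0, 0, 0, 0, 0, 0]
}}

```text
time: 4.75
eef_pos: [546.3, -199.3, 104.1]
tool_rot: [18.6, 89.9, -4.4]
force: [0.1, 0.7, 0.3]
finger_gap: 0.999
```

```bash
python3 rel.py 546 -199 103.5; python3 w.py w3;python3 rel.py
```

```text
t 4.75 pos [ 546.3 -199.3  104.1] j [ -5.3  27.5  28.2 108.8 -17.2  47.7  98.8] gap 86.9 F [0.1 0.7 0.3]
x [ 1.2e-03 -1.0e-04 -1.0e+00] y [0.391 0.92  0.   ] z [ 0.92  -0.391  0.001]
cm in tool: [ 0.061  0.01  -0.042]
t 4.8 pos [ 546.3 -199.2  104. ] j [ -5.3  27.5  28.2 108.8 -17.2  47.7  98.8] gap 87.2 F [-0.  -0.6  0.2]
x [ 1.e-03 -1.e-04 -1.e+00] y [0.391 0.92  0.   ] z [ 0.92  -0.391  0.001]
```

View pics/w3.png

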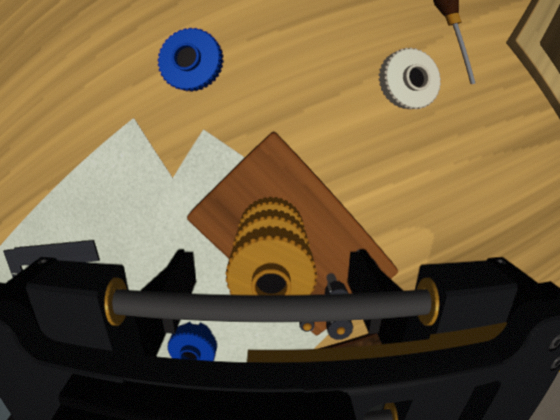

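Call:
{"api": "move_arm", "payload": {
  "rows": [0, 0, 0, 0, 0, 0, 0, 0, 0, 0, 0, 0, 0, 0, 0, 0, 0, 0, 0, 0, 0, 0, 0, 0, 0, 0, 0, 0, 0, 0, 0, 0],
  "gripper": 3.5
}}

```text
time: 5.8
eef_pos: [545.9, -199.2, 103.5]
tool_rot: [-126.1, 90.0, -149.2]
force: [0.9, -0.8, 0.8]
finger_gap: 0.542
```

```bash
python3 rel.py 546 -199 103.5; python3 w.py w4;python3 rel.py
```

```text
t 5.8 pos [ 545.9 -199.2  103.5] j [ -5.3  27.6  28.2 108.9 -17.2  47.7  98.8] gap 47.2 F [ 0.9 -0.8  0.8]
x [-1.e-04 -0.e+00 -1.e+00] y [ 0.391  0.92  -0.   ] z [ 0.92  -0.391 -0.   ]
cm in tool: [-0.001  0.023 -0.002]
t 5.85 pos [ 546.  -199.2  103.5] j [ -5.3  27.6  28.2 108.9 -17.2  47.7  98.8] gap 47.3 F [-0.  -0.2 -1.2]
x [ 0. -0. -1.] y [ 0.391  0.92  -0.   ] z [ 0.92  -0.391  0.   ]
```

View pics/w4.png

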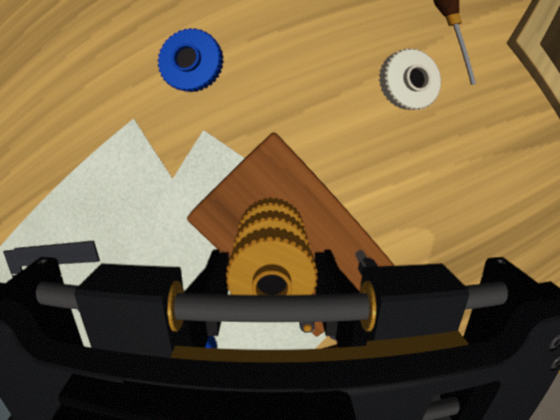

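Call:
{"api": "move_arm", "payload": {
  "rows": [-0.5, 0, 0, 0, -1, 0, 0, 0, -1.5, 0, 0, 0, -2, 0, 0, 0, -3, 0, 0, 0, -3, 0, 0, 0, -3, 0, 0, 0, -3, 0, 0, 0, -2, 0, 0, 0, 0, 0, 0, 0, 0, 0, 0, 0]
}}

```text
time: 7.22
eef_pos: [545.4, -198.9, 293.0]
tool_rot: [174.2, 89.9, 151.2]
force: [-0.4, -0.2, -1.9]
finger_gap: 0.541
```

```bash
python3 rel.py 506.5 191.5 300; python3 w.py w5;python3 rel.py
```

```text
t 7.22 pos [ 545.4 -198.9  293. ] j [-9.9 16.1 32.8 97.3 -9.2 69.4 92.1] gap 47.0 F [-0.4 -0.2 -1.9]
x [-1.e-03  5.e-04 -1.e+00] y [0.391 0.92  0.   ] z [ 0.92  -0.391 -0.001]
cm in tool: [ -0.679  34.41  -18.849]
t 7.28 pos [ 545.3 -198.8  292.6] j [-9.9 16.1 32.7 97.3 -9.2 69.4 92.1] gap 47.4 F [-0.2  1.2 -2.2]
x [-1.8e-03  6.0e-04 -1.0e+00] y [ 0.391  0.92  -0.   ] z [ 0.92  -0.391 -0.002]
```

View pics/w5.png

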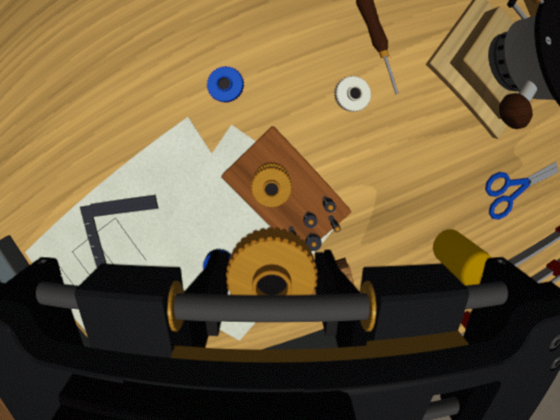

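Call:
{"api": "move_arm", "payload": {
  "rows": [0, 1.5, -0.5, 0, 0, 2.9, -1.1, 0, 0, 3, -1.1, 0, 0, 3, -1.1, 0, 0, 3, -1.1, 0, 0, 3, -1.1, 0, 0, 3, -1.1, 0, 0, 3, -1.1, 0, 0, 3, -1.1, 0, 0, 3, -1.1, 0, 0, 3, -1.1, 0, 0, 2, -1, 0, 0, 1, -0.5, 0, 0, 0, 0, 0, 0, 0, 0, 0, 0, 0, 0, 0]
}}

```text
time: 9.28
eef_pos: [561.0, 167.0, 293.7]
tool_rot: [-15.7, 90.0, -38.9]
force: [0.3, 0.1, -2.0]
finger_gap: 0.543
```

```bash
python3 rel.py 506.5 191.5 300; python3 w.py w6;python3 rel.py
```

```text
t 9.28 pos [561.  167.  293.7] j [-38.5  15.7  22.5  96.2  -6.3  69.4  52.3] gap 47.3 F [ 0.3  0.1 -2. ]
x [ 2.e-04 -2.e-04 -1.e+00] y [ 0.393  0.92  -0.   ] z [ 0.92  -0.393  0.   ]
cm in tool: [-0.633  0.111 -5.977]
t 9.32 pos [561.  167.2 293.6] j [-38.5  15.7  22.5  96.2  -6.3  69.4  52.3] gap 47.4 F [ 0.  -0.4 -2.3]
x [ 1.e-04 -0.e+00 -1.e+00] y [0.393 0.92  0.   ] z [ 0.92  -0.393  0.   ]
```

View pics/w6.png

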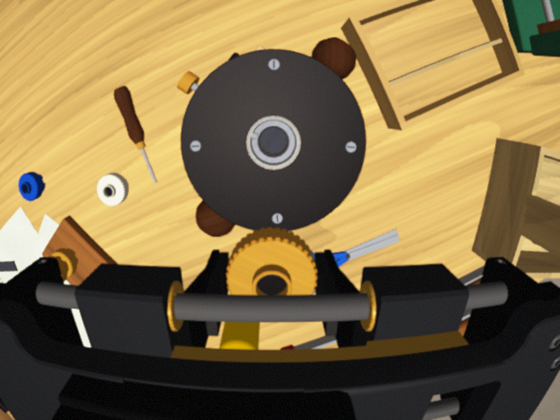

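```bash
python3 - <<'E'
import cv2,numpy as np
a=cv2.imread('pics/w6.png')
b=cv2.resize(a[110:175,241:306],(400,400),interpolation=2);c=cv2.resize(a[222:302,224:324],(400,320),interpolation=2);c=np.vstack([c,np.zeros((80,400,3),np.uint8)])
cv2.imwrite('pics/w6c.png',cv2.convertScaleAbs(np.hstack([b,c]),alpha=1.5))
from h import *
w=dict(np.load("w6.npz"));im=w["pixels"];g=im.max(2)
m=np.zeros(g.shape,np.uint8);m[40:240,170:380]=g[40:240,170:380]<85
n,l,st,ce=cv2.connectedComponentsWithStats(m)
i=1+np.argmax(st[1:,4]);print(st[i])
cs,_=cv2.findContours((l==i).astype(np.uint8),cv2.RETR_CCOMP,cv2.CHAIN_APPROX_NONE)
def circ(pts,z):
    p=np.array([wplane(w,w["pos"],w["rot"],q,z)[:2] for q in pts]);
    for _ in range(4):
        x=np.linalg.lstsq(np.c_[2*p,np.ones(len(p))],(p**2).sum(1),rcond=None)[0];r=np.sqrt(x[2]+x[0]**2+x[1]**2)
        e=abs(np.hypot(*(p-x[:2]).T)-r);p=p[e<max(1.5,2*np.median(e))]
    return x[:2],r,len(p)
for cc in cs:
    if cv2.contourArea(cc)>300:
        print(cv2.boundingRect(cc),circ(cc[:,0],200))
E
```

```text
[  182    40   183   196 25199]
(182, 40, 183, 196) (array([504.68257046, 193.16150693]), np.float64(73.79077439370027), 430)
(244, 114, 59, 58) (array([504.77828478, 193.17631402]), np.float64(22.42446415328123), 159)
```

View pics/w6c.png

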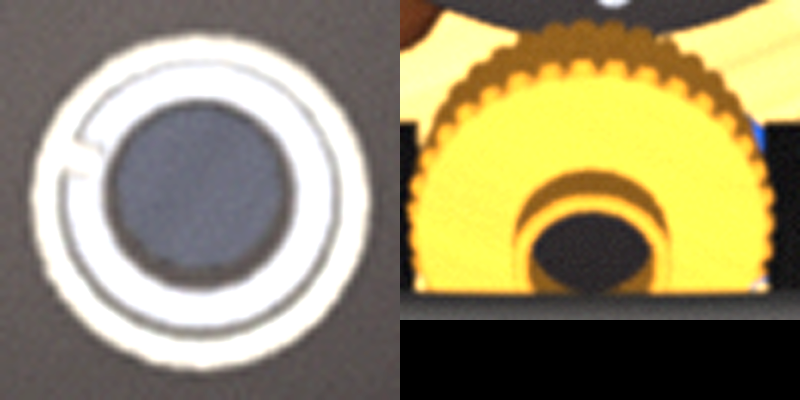

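```bash
python3 - <<'E'
from h import *
w=dict(np.load("w6.npz"));Rt=R.from_euler('xyz',w["rot"],degrees=True).as_matrix()
def tp(u,x):
    p=wplane(w,w["pos"],w["rot"],u,w["pos"][2]-x);return Rt.T@(p-w["pos"])
print("back edge +24",tp((271.5,238),-14.5)+[0,0,24]);print("barrel back+10",tp((272,271.3),-22.5)+[0,0,10])
for r in(266,272):print("LR",tp((227,r),-14.5),tp((317,r),-14.5))
print("throat tool",Rt.T@(np.array([504.73,193.17,200])-w["pos"]))
print("throat alt",Rt.T@(np.array([506.5,191.5,200])-w["pos"]))
d=Rt.T@(wplane(w,w["pos"],w["rot"],(241+85*65/400,110+155*65/400),195)-np.array([504.7,193.2,195]));print("pin dir tool",d)
E
```

```text
back edge +24 [-14.50608484   0.6535201   -0.59905839]
barrel back+10 [-22.50260163   0.8876364   -0.34394491]
LR [-14.50069252 -22.13045574  -9.05689419] [-14.50387363  23.95421908  -9.02434149]
LR [-14.49982383 -22.32457067  -5.57320867] [-14.50303156  24.15149051  -5.53879059]
throat tool [ 93.6660908    1.9528423  -62.07420447]
throat alt [ 93.66670963   1.11266749 -59.79036868]
pin dir tool [-3.13656528e-04 -1.45641763e+01 -5.38286782e+00]
```

Call:
{"api": "move_arm", "payload": {
  "rows": [0, 0.03, -1.5, 0, 0, 0.03, -1.5, 0, 0, 0.03, -1.5, 0, 1, 0.02, -1.16, 0, 1.5, 0, -0.5, 0, 1.5, 0, 0, 0, 1.5, 0, 0, 0, 0.8, 0, 0, 0, 0.5, 0, 0, 0, 0, 0, 0, 0, 0, 0, 0, 0, 0, 0, 0, 0]
}}

```text
time: 10.82
eef_pos: [504.9, 193.5, 226.0]
tool_rot: [57.1, 89.9, 34.0]
force: [-0.8, -0.0, -1.7]
finger_gap: 0.54
```

```bash
python3 rel.py 505 193 225; python3 w.py w7;python3 rel.py
```

```text
t 10.82 pos [504.9 193.5 226. ] j [-42.4  14.3  20.5 107.   -5.8  59.7  47.4] gap 47.0 F [-0.8 -0.  -1.7]
x [ 9.e-04  6.e-04 -1.e+00] y [0.391 0.92  0.001] z [ 0.92  -0.391  0.001]
cm in tool: [ 0.102 -0.038  0.028]
t 10.88 pos [504.8 193.5 225.9] j [-42.4  14.3  20.5 107.   -5.8  59.7  47.4] gap 47.4 F [ 1.5 -0.3 -2.2]
x [ 7.e-04  5.e-04 -1.e+00] y [0.391 0.92  0.001] z [ 0.92  -0.391  0.   ]
```

View pics/w7.png

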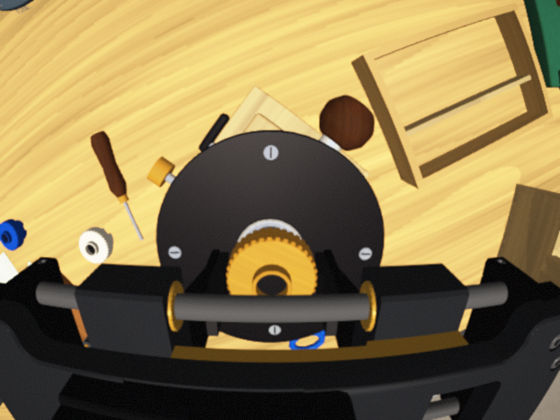

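```bash
cat > disc.py <<'E'
import sys;from h import *
w=dict(np.load(sys.argv[1]+".npz"));im=w["pixels"];g=im.max(2);Rt=R.from_euler('xyz',w["rot"],degrees=True).as_matrix()
m=(g<85).astype(np.uint8);m[255:]=0
cs,_=cv2.findContours(m,cv2.RETR_EXTERNAL,cv2.CHAIN_APPROX_NONE);cc=max(cs,key=cv2.contourArea)[:,0];cc=cc[cc[:,1]<250]
p=np.array([(Rt.T@(wplane(w,w["pos"],w["rot"],q,200)-w["pos"]))[1:] for q in cc])
p=p[abs(np.hypot(*(p-np.median(p,0)*0).T)-75)<6]
for _ in range(5):
    x=np.linalg.lstsq(np.c_[2*p,np.ones(len(p))],(p**2).sum(1),rcond=None)[0];r=np.sqrt(x[2]+x[0]**2+x[1]**2)
    e=abs(np.hypot(*(p-x[:2]).T)-r);p=p[e<max(1,2*np.median(e))]
print("disc centre tool y,z",x[:2],r,len(p))
E
python3 disc.py w7
```

```text
disc centre tool y,z [-0.47161822 -0.62507473] 73.83519028552585 332
```

Call:
{"api": "move_arm", "payload": {
  "rows": [0, -0.08, 0, 0, 0.4, 0, 0, 0, 0.4, 0, 0, 0, 0.3, 0, 0, 0, 0, 0, 0, 0, 0, 0, 0, 0]
}}

```text
time: 11.62
eef_pos: [504.3, 192.7, 214.6]
tool_rot: [63.9, 90.0, 40.9]
force: [-1.1, -0.4, -1.7]
finger_gap: 0.544
```

```bash
python3 rel.py;python3 -c "
from rig import observe;print(observe()['moment'])"
```

```text
t 11.62 pos [504.3 192.7 214.6] j [-42.2  14.9  20.4 107.8  -6.1  58.3  47.7] gap 47.3 F [-1.1 -0.4 -1.7]
x [ 1.e-04  1.e-04 -1.e+00] y [0.391 0.92  0.   ] z [ 0.92  -0.391  0.   ]
[ 0.00401388  0.03186032 -0.02203974]
```

Call:
{"api": "move_arm", "payload": {
  "rows": [0.15, 0, 0, 0, 0.15, 0, 0, 0, 0.1, 0, 0, 0, 0, 0, 0, 0, 0, 0, 0, 0]
}}

```text
time: 12.25
eef_pos: [504.8, 192.7, 212.0]
tool_rot: [59.8, 89.9, 36.7]
force: [-1.7, -0.9, 6.5]
finger_gap: 0.539
```

```bash
python3 rel.py
```

```text
t 12.25 pos [504.8 192.7 212. ] j [-42.2  15.1  20.4 108.   -6.2  57.9  47.8] gap 46.9 F [-1.7 -0.9  6.5]
x [ 1.2e-03  9.0e-04 -1.0e+00] y [0.391 0.92  0.001] z [ 0.92  -0.391  0.001]
```

Call:
{"api": "move_arm", "payload": {
  "rows": [0, 0, 0, 4, 0, 0, 0, 4, 0, 0, 0, 4, 0, 0, 0, 4, 0, 0, 0, 4, 0, 0, 0, 0]
}}

```text
time: 13.0
eef_pos: [506.4, 191.8, 212.1]
tool_rot: [41.6, 89.7, -1.4]
force: [2.2, -2.9, 5.5]
finger_gap: 0.538
```

```bash
python3 rel.py
```

```text
t 13.0 pos [506.4 191.8 212.1] j [-45.   15.3  24.  108.1  -7.2  57.8  29.1] gap 46.8 F [ 2.2 -2.9  5.5]
x [ 4.6e-03 -1.0e-04 -1.0e+00] y [0.682 0.731 0.003] z [ 0.731 -0.682  0.003]
```

Call:
{"api": "move_arm", "payload": {
  "rows": [0, 0, 0, 4, 0, 0, 0, 4, 0, 0, 0, 4, 0, 0, 0, 4, 0, 0, 0, 4, 0, 0, 0, 0]
}}

```text
time: 13.75
eef_pos: [506.3, 192.1, 212.0]
tool_rot: [67.0, 89.7, 4.0]
force: [2.9, -3.1, 5.8]
finger_gap: 0.541
```

```bash
python3 rel.py
```

```text
t 13.75 pos [506.3 192.1 212. ] j [-47.9  15.6  27.6 108.3  -8.4  57.9  10.3] gap 47.0 F [ 2.9 -3.1  5.8]
x [ 4.6e-03  3.0e-04 -1.0e+00] y [0.891 0.454 0.004] z [ 0.454 -0.891  0.002]
```

Call:
{"api": "move_arm", "payload": {
  "rows": [0, 0, 0, 4, 0, 0, 0, 4, 0, 0, 0, 4, 0, 0, 0, 4, 0, 0, 0, 4, 0, 0, 0, 0]
}}

```text
time: 14.5
eef_pos: [506.3, 192.1, 211.9]
tool_rot: [86.5, 89.7, 3.5]
force: [2.7, -2.5, 5.3]
finger_gap: 0.547
```

```bash
python3 rel.py; python3 w.py w8
```

```text
t 14.5 pos [506.3 192.1 211.9] j [-50.9  16.   31.4 108.4  -9.7  58.   -8.3] gap 47.6 F [ 2.7 -2.5  5.3]
x [ 4.4e-03  3.0e-04 -1.0e+00] y [0.993 0.122 0.004] z [ 0.122 -0.993  0.   ]
```

View pics/w8.png

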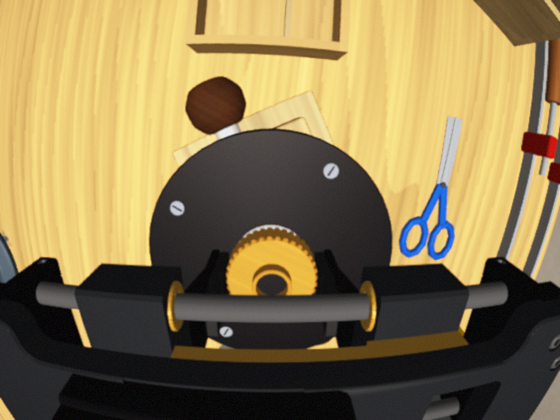

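Call:
{"api": "move_arm", "payload": {
  "rows": [0.02, 0, 0, 4, 0, 0, 0, 4, 0, 0, 0, 4, 0, 0, 0, 4, 0, 0, 0, 4, 0, 0, 0, 0]
}}

```text
time: 15.3
eef_pos: [504.1, 192.9, 210.0]
tool_rot: [-128.8, 90.0, 128.3]
force: [1.3, 0.2, -2.8]
finger_gap: 0.547
```

```bash
python3 rel.py
```

```text
t 15.3 pos [504.1 192.9 210. ] j [-54.   16.6  35.2 108.7 -11.2  58.1 -26.8] gap 47.6 F [ 1.3  0.2 -2.8]
x [-1.e-04  1.e-04 -1.e+00] y [ 0.975 -0.223 -0.   ] z [-0.223 -0.975 -0.   ]
```

Call:
{"api": "move_arm", "payload": {
  "rows": [0.15, 0, 0, 0, 0.15, 0, 0, 0, 0.15, 0, 0, 0, 0.15, 0, 0, 0, 0, 0, 0, 0, 0, 0, 0, 0]
}}

```text
time: 16.05
eef_pos: [504.2, 192.9, 204.7]
tool_rot: [-153.0, 90.0, 104.0]
force: [-2.3, -0.3, 5.7]
finger_gap: 0.543
```

```bash
python3 rel.py
```

```text
t 16.05 pos [504.2 192.9 204.7] j [-53.8  16.9  35.1 109.1 -11.5  57.5 -26.6] gap 47.2 F [-2.3 -0.3  5.7]
x [-2.e-04  7.e-04 -1.e+00] y [ 0.974 -0.225 -0.   ] z [-0.225 -0.974 -0.001]
```

Call:
{"api": "move_arm", "payload": {
  "rows": [0.1, 0, 0, 0, 0.1, 0, 0, 0, 0.05, 0, 0, 0, 0, 0, 0, 0, 0, 0, 0, 0, 0, 0, 0, 0]
}}

```text
time: 16.8
eef_pos: [504.2, 192.9, 203.4]
tool_rot: [-150.9, 89.9, 106.1]
force: [-4.6, -1.8, 13.0]
finger_gap: 0.543
```

```bash
python3 rel.py
```

```text
t 16.8 pos [504.2 192.9 203.4] j [-53.7  17.   35.1 109.2 -11.6  57.3 -26.5] gap 47.2 F [-4.6 -1.8 13. ]
x [-4.0e-04  1.5e-03 -1.0e+00] y [ 0.974 -0.225 -0.001] z [-0.225 -0.974 -0.001]
```

Call:
{"api": "move_arm", "payload": {
  "rows": [0.05, 0, 0, 0, 0, 0, 0, 0, 0, 0, 0, 0, 0, 0, 0, 0]
}}

```text
time: 17.3
eef_pos: [504.2, 192.9, 203.4]
tool_rot: [-151.9, 89.9, 105.0]
force: [-5.5, -0.8, 16.6]
finger_gap: 0.541
```

```bash
python3 rel.py; python3 w.py w9; python3 - <<'E'
from rig import camera
import cv2
for n,(x0,y0,x1,y1) in(("scene",(230,130,330,205)),("top",(150,190,250,265))):
    p=camera(n)["pixels"][:,:,::-1];cv2.imwrite(f"pics/{n}9.png",p);cv2.imwrite(f"pics/{n}9c.png",cv2.resize(p[y0:y1,x0:x1],(800,600),interpolation=2))
E
python3 -c "
import cv2,numpy as np
f=lambda n:cv2.resize(cv2.imread(f'pics/{n}.png')[210:310,200:345],(400,300),interpolation=2)
cv2.imwrite('pics/cmp.png',np.vstack([f('w8'),f('w9')]))"; python3 rel.py
```

```text
t 17.3 pos [504.2 192.9 203.4] j [-53.7  17.   35.1 109.2 -11.6  57.3 -26.5] gap 47.0 F [-5.5 -0.8 16.6]
x [-5.0e-04  1.8e-03 -1.0e+00] y [ 0.974 -0.225 -0.001] z [-0.225 -0.974 -0.002]
t 17.45 pos [504.2 192.9 203.4] j [-53.7  17.   35.1 109.2 -11.6  57.3 -26.5] gap 47.4 F [-6.1 -1.3 16.1]
x [-5.0e-04  1.8e-03 -1.0e+00] y [ 0.974 -0.225 -0.001] z [-0.225 -0.974 -0.002]
```

View pics/cmp.png

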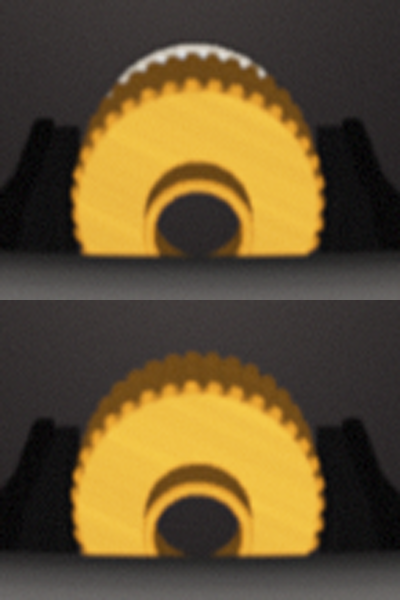

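View pics/scene9c.png

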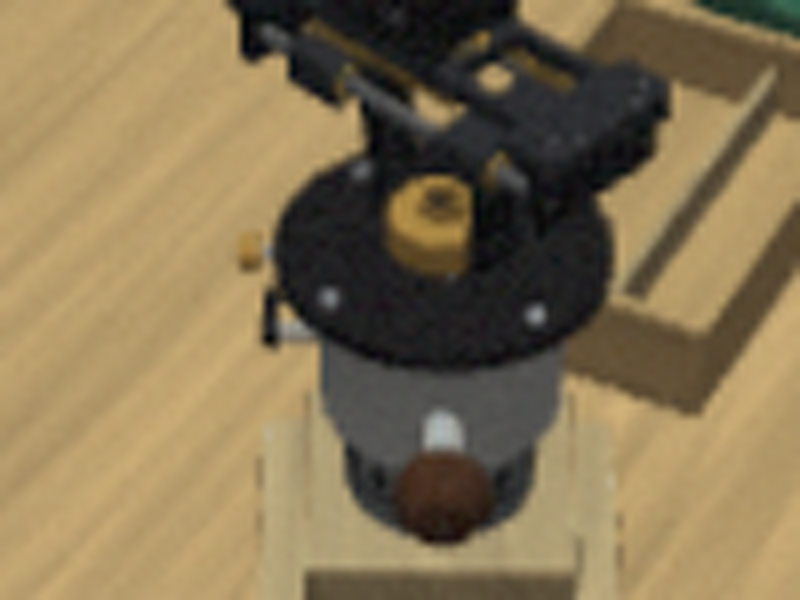

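View pics/scene9.png

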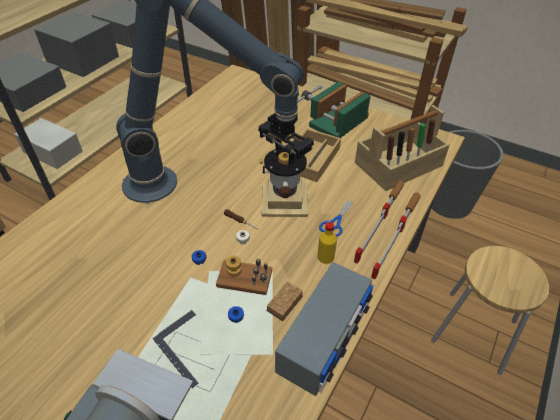

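Call:
{"api": "move_arm", "payload": {
  "rows": [0, -0.06, 0, 0, 0, 0, 0, 0, 0, 0, 0, 0]
}}

```text
time: 17.82
eef_pos: [504.2, 192.9, 203.4]
tool_rot: [165.6, 89.9, 62.5]
force: [-4.6, -1.2, 14.8]
finger_gap: 0.54
```

```bash
python3 rel.py; python3 w.py w10; python3 -c "
import cv2
cv2.imwrite('pics/w10c.png',cv2.resize(cv2.imread('pics/w10.png')[210:310,200:345],(800,552),interpolation=2))"; python3 rel.py
```

```text
t 17.82 pos [504.2 192.9 203.4] j [-53.8  17.   35.1 109.2 -11.6  57.2 -26.5] gap 47.0 F [-4.6 -1.2 14.8]
x [ 9.0e-04  1.7e-03 -1.0e+00] y [ 0.974 -0.225  0.   ] z [-0.225 -0.974 -0.002]
t 17.88 pos [504.2 192.9 203.4] j [-53.8  17.   35.1 109.2 -11.6  57.2 -26.5] gap 47.1 F [-5.4 -1.3 14.9]
x [ 9.0e-04  1.6e-03 -1.0e+00] y [ 0.974 -0.225  0.   ] z [-0.225 -0.974 -0.002]
```

View pics/w10c.png

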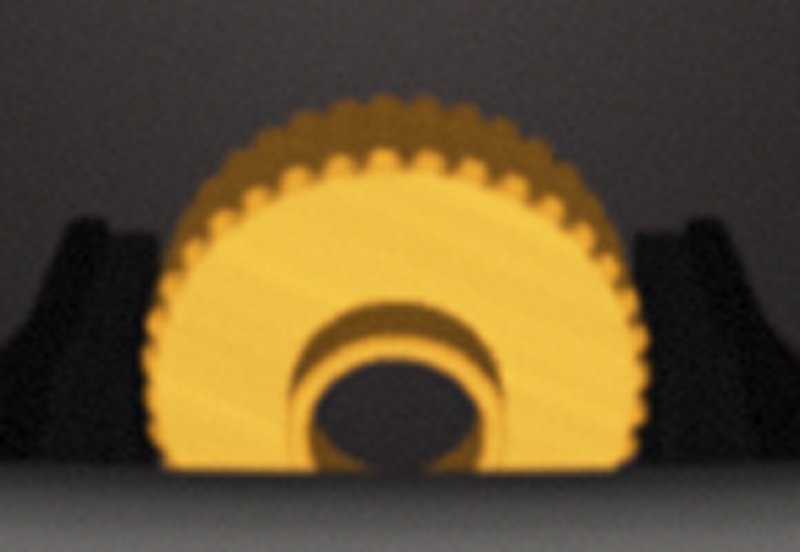

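```bash
python3 - <<'E'
from rig import camera
from h import *
import cv2
c=camera("scene");p=c["pixels"]
cv2.imwrite("pics/s10c.png",cv2.resize(p[145:175,265:305,::-1],(800,600),interpolation=cv2.INTER_NEAREST))
# project face-plane circle r=21,24 around throat and collar bottom
P=np.linalg.inv(c["pose"])
for z in(200,218):
  for a in (-135,-110,-90,-70,-45,-20):
    q=P@np.array([506+24*np.cos(np.radians(a)),191.7+24*np.sin(np.radians(a)),z,1]);u=c["camera_matrix"]@q[:3];print(z,a,(u[:2]/u[2]).round(1))
print(p[160:168,284:290].tolist())
E
```

```text
200 -135 [278.5 161.5]
200 -110 [279.9 163.3]
200 -90 [281.7 164.3]
200 -70 [283.9 164.9]
200 -45 [286.9 164.8]
200 -20 [289.6 163.9]
218 -135 [278.6 157.5]
218 -110 [279.9 159.3]
218 -90 [281.7 160.3]
218 -70 [284.  160.9]
218 -45 [287.  160.8]
218 -20 [289.7 159.9]
[[[145, 114, 55], [141, 109, 55], [133, 102, 51], [131, 103, 54], [65, 52, 31], [10, 10, 14]], [[103, 80, 42], [99, 77, 41], [93, 70, 34], [93, 71, 38], [55, 44, 30], [19, 18, 20]], [[86, 65, 33], [90, 70, 40], [91, 71, 39], [84, 64, 34], [57, 47, 32], [14, 16, 19]], [[90, 69, 38], [92, 70, 42], [88, 69, 36], [85, 69, 35], [47, 37, 32], [17, 12, 15]], [[61, 47, 30], [61, 53, 38], [74, 67, 62], [46, 38, 29], [36, 32, 31], [25, 23, 25]], [[35, 33, 30], [38, 35, 34], [42, 43, 44], [27, 26, 29], [31, 30, 27], [28, 26, 32]], [[30, 26, 32], [31, 32, 32], [29, 28, 27], [24, 28, 27], [26, 28, 25], [31, 34, 34]], [[33, 29, 31], [23, 24, 24], [35, 31, 35], [32, 30, 31], [30, 33, 31], [34, 32, 34]]]
```

View pics/s10c.png

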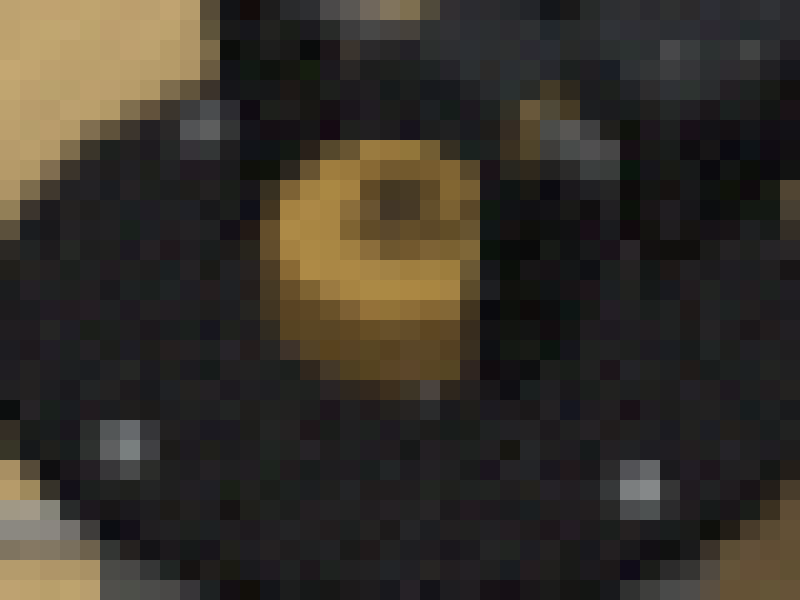

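Call:
{"api": "move_arm", "payload": {
  "rows": [0.05, 0, 0, 0, 0.05, 0, 0, 0, 0, 0, 0, 0, 0, 0, 0, 0]
}}

```text
time: 18.42
eef_pos: [504.2, 192.9, 203.3]
tool_rot: [177.6, 89.9, 74.6]
force: [-7.5, -1.8, 21.7]
finger_gap: 0.547
```

```bash
python3 rel.py; python3 w.py w11; python3 - <<'E'
import cv2,numpy as np
from rig import observe
print(observe()["moment"])
# rim rows at the centre columns: collar back-top rim and barrel back rim, free-held vs now
for n in("w6","w7","w8","w10","w11"):
    a=cv2.imread(f"pics/{n}.png")[...,2].astype(float)[225:292,262:283].mean(1);d=np.diff(a)
    i=[k for k in range(1,len(d)-1) if abs(d[k])>8 and abs(d[k])>=abs(d[k-1]) and abs(d[k])>abs(d[k+1])]
    print(n,[(225+k+round(float((d[k-1:k+2]*[-1,0,1]).sum()/d[k-1:k+2].sum()),2),round(d[k])) for k in i])
E
```

```text
t 18.43 pos [504.2 192.9 203.3] j [-53.7  17.   35.1 109.2 -11.6  57.2 -26.5] gap 47.6 F [-7.5 -1.8 21.7]
x [ 6.0e-04  2.3e-03 -1.0e+00] y [ 0.974 -0.225  0.   ] z [-0.225 -0.974 -0.002]
[-0.57455179  1.60226892  0.02992282]
w6 [(226.94, 18), (236.31, 28), (240.04, 16), (264.07, -47), (270.18, 42), (274.86, -53)]
w7 [(225.85, -33), (236.31, 29), (239.96, 15), (264.11, -46), (270.17, 44), (274.87, -57)]
w8 [(227.89, -32), (236.06, 29), (239.72, 17), (263.95, -46), (269.28, 41), (273.96, -56)]
w10 [(227.02, 17), (236.93, 29), (239.99, 17), (264.22, -46), (270.26, 42), (274.94, -58)]
w11 [(227.06, 17), (236.96, 29), (240.0, 16), (264.25, -43), (270.26, 43), (274.94, -59)]
```

Call:
{"api": "move_arm", "payload": {
  "rows": [-0.06, 0, 0, 0, 0, 0, 0, 0, 0, 0, 0, 0]
}}

```text
time: 18.85
eef_pos: [504.2, 192.9, 203.3]
tool_rot: [172.3, 89.9, 69.3]
force: [-4.4, -1.0, 17.8]
finger_gap: 0.543
```

```bash
python3 rel.py; python3 -c "
from rig import sign_off;print(sign_off())"
```

```text
t 18.85 pos [504.2 192.9 203.3] j [-53.7  17.   35.1 109.2 -11.6  57.2 -26.5] gap 47.2 F [-4.4 -1.  17.8]
x [ 7.0e-04  1.9e-03 -1.0e+00] y [ 0.974 -0.225  0.   ] z [-0.225 -0.974 -0.002]
the job is handed in; nothing more can be done
None
```

The top bush is in the throat, keyed over the pin and pressed home, and the arm is still holding it there for the clamp screw. I handed the job in at 18.9 s.

I lifted the bush straight off the pile, lowered it until it rested on the pin, and turned the collar under about 8 N of push. It dropped between 60 and 80 degrees of turn, and I then pressed it down against the washer.

**Last checks that agreed:**
- **Height:** the tool stopped at a z of 203.3 to 203.4 mm, where about 203.5 mm was expected for the collar on the face. It moved only 0.1 mm when the upward force reading rose from 15 to 22 N.
- **Hold:** the reading at hand-in was about 18 N, against about 9 N from the washer.
- **Seating:** the wrist view showed the bush square in the jaws with no slip, the same as when it was held free.
- **Bench:** the last scene picture, taken once the bush was home, showed the other two bushes and everything else in place.

**Small disagreements:**
- A sideways force of about 5 N remained.
- The scene camera showed one greyish pixel at the collar's lower edge. I took it for the throat's bright rim showing through a knurl, because neither the height, the force nor the wrist view suggested a gap.
- The cameras differed by 2 to 3 mm on where the throat was. I centred the bush from its position relative to the throat, where they agreed.

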